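# Hang the yellow sleeve's carrier on the conveyor track

### The job

Take the carrier loaded with the yellow sleeve by its orange fin, lift its hook over the front lip of the raised conveyor track at the green band, and lower it until the hook's black shoe sits flat on the track behind the lip, the whole hook within the green band and square to the track; lower it all the way, do not drop it, then let go and move clear. Keep it upright and leave the carriers with the white and the black sleeve where they are.

Things in the scene. Friction and masses are not known exactly. Their poses are not given: they have to be found in the camera images.
- yellow_grip (a point): Mid of orange fin (12 x, 32 y, 46 mm high) on a 0.4-0.54 kg C-shaped steel carrier with yellow ring sleeve, standing on the table. z up, +x: way the hook reaches. Below this point: bridge top 24, bridge underside 34, flat underside of black shoe (32 x 40 mm, centred) 64, sleeve top 138, foot 184 mm. Stem's inner face x=-58; foot x -66 to 56, sleeve radius 42. Mass centre near below fin. Open to +x under shoe
- station (a point): Mid of the green band (80 mm long) on the floor of a fixed raised channel track, 170 mm above the table. y along the track, z up, -x front: the stem stays there, carrier's +x along this +x. Floor 8 mm thick, free below; front and rear lips 16 mm high, inner faces x=-34/34, outer -40/40 mm. Orange end plates close it, 70 mm or more away. Seated fin point: 64 mm above this one
- white_carrier: Same carrier but with a white sleeve, on the table at the other side; leave it alone. Each carrier is 206 mm high, its foot plate 70 mm wide along y, the stem, bridge and shoe 40 mm wide, the sleeve 84 mm across and 40 mm high. Origin: under the fin, on the underside of the foot; z up, +x the way the hook reaches
- black_carrier: Same carrier but with a black sleeve, already hanging on the track 130 mm or more along from the green band's middle, seated as the yellow one shall be; leave it alone. Origin: under the fin, on the underside of the foot; z up, +x the way the hook reaches
There are look-alikes about, which are no part of the job. What is shaped like the part that bears yellow_grip but blue or purple is not meant.

How it is judged:
By the outcome, as a careful person would: the job done as asked, in the order asked, and still so for the second after the job is handed in, with the robot touching nothing.
It also fails if it takes over 42 s, if anything falls off the work surface, if the arm or the gripper's body presses on something with over 40 N, if the wrist force passes 120 N, or if a joint passes its speed limit or range.

### The arm

A 7-joint arm with a two-finger parallel gripper is mounted at the origin on the work surface. World frame = base frame: x ahead of the robot, y to its left, z up, the work surface at z = 0. Lengths are in m, angles in rad, forces in N, time in s.
With the tool pointing down it reaches from about 0.4 to 0.85 m from the base axis. Payload 4.5 kg.
Tool frame: the origin (TCP) lies on the mounting face of the last link; the fingertips stand 166 mm ahead of it and the grasp point (between the pads) lies 147 mm ahead of it; y points along the fingers, z is the direction in which the jaws open and shut, and the axes are right-handed (so a half turn about y gives the same grasp; the last joint's range is limited). The gripper opens to 88 mm and grips with 3 to 60 N. Pads are 18 mm wide; open, the fingers measure 123 mm over their backs; the gripper's body (75 mm by 187 mm) begins 45 mm behind the grasp point.
Start: joints at [1.179, 0.689, -0.195, 1.565, 0.157, 0.902, -0.215], TCP at [0.258, -0.569, 0.405] pointing down, gripper open.
Joint ranges: [-3.01, 3.01], [-0.46, 2.08], [-1.47, 1.51], [0.13, 2.56], [-1, 4.14], [0.04, 2.09], [-2.66, 2.66]. Speed limits (rad/s): [2.57, 2.57, 3.14, 3.14, 3.14, 3.14, 3.14].

### API

Orientations are given as a unit quaternion [x, y, z, w].
In Python, from plant import r gives the robot as it stands.
- The arm moves only by the tool arm_command, never from a script. Its argument "deltas" is a list of rows, each an object of numbers: "dx", "dy", "dz": the shift along the tool's x, y, z each as a share of 1000 mm, from -1 to 1; "wx", "wy", "wz": the turn, a rotation vector about the tool's x, y, z each as a share of 45 degrees, from -1 to 1. In form: [{"dx": .., "dy": .., "dz": .., "wx": .., "wy": .., "wz": ..}, ...]. A call has exactly 5 rows; each row is the pose to reach, as a shift and turn from the pose commanded when the call began, along the tool's axes at that moment; what a row does not reach only later rows make up. A row lasts 1/10 s, in which the tool goes at most 50 mm and 8.59 degrees, less where a joint would pass 70% of its speed; a pose out of reach is approached as far as the arm can. A call with a number of a shift or a turn outside -1 to 1 is refused whole. A call with a gripper value outside its range is refused whole. "claw" is the opening, from -1 (shut) to 1 (fully open), set as the call begins (left out, the last holds). The fingers move at their own pace and stop on an object; "grip_force" is the grip in N (left out, the last holds). Time passes only in rows, so rows that repeat a pose let the fingers close, or fill a call up. It gives the time, the measured TCP pose, the force and the opening at its end, in the units of the state.
- r.get_state(): the state, without advancing time (a new reading comes with each control period).
- r.snapshot(name): name is "scene" or "top"; returns the picture (480x640x3 uint8, red, green, blue); there is no depth.
- r.get_calibration(name): a dict with "vertical_fov" (degrees; the focal length in pixels is half the picture's height over the tangent of half this angle, whatever the lens; pixels are square), "cx", "cy" (the principal point, pixels), "R" (3x3) and "t" (3): a world point X has camera coordinates R X + t. Camera axes: x right, y down, z forward; pixel columns grow to the right and rows downward; lengths in m; the calibration is good to about 2 mm. A picture is of the moment at which its call begins. get_calibration takes no time and is no camera call.
- r.finish_job(): hands the job in, once; it reports no verdict.
The state is a dict: "clock": time; "q": joint angles; "qd": joint speeds; "joint_torque": joint torques, N m; "tool_pos": TCP position; "eef_rot": TCP orientation; "contact_force": force on the tool from outside, world axes, zero at the start; "moment": the same for the moment, N m; "opening": opening from 0.0 (shut) to 1.0 (fully open).
Only numpy, scipy, OpenCV 4.12 (cv2) and the standard library are available. Lean on these libraries where they do the work, as an engineer would, in place of code of your own. Each camera call takes 0.05 s, during which the arm holds its last target.

## Working session

There is one attempt and no reset: what is moved stays moved. The work goes in short steps, Python scripts to look and compute and a tool call to move; the robot and the scene stay as the last step left them, time stands still between calls to the robot, and variables do not carry over. Pictures are saved under pics/ and viewed, and the job is handed in when it is done.

Besides the shell and the picture viewer there is one more tool, called after ">>>" as name(argument=value, ...) on one line, values as JSON. arm_command: Moves the arm, as the interface text tells. Shift numbers are shares of 1000 mm and turn numbers shares of 45 degrees, none past 1 either way. Its arguments: {"type":"object","properties":{"deltas":{"type":"array","items":{"type":"object","properties":{"dx":{"type":"number","minimum":-1,"maximum":1},"dy":{"type":"number","minimum":-1,"maximum":1},"dz":{"type":"number","minimum":-1,"maximum":1},"wx":{"type":"number","minimum":-1,"maximum":1},"wy":{"type":"number","minimum":-1,"maximum":1},"wz":{"type":"number","minimum":-1,"maximum":1}}}},"claw":{"type":"number"},"grip_force":{"type":"number"}},"required":["deltas"]}

```bash
mkdir -p pics; ls; python3 - <<'E'
from plant import r
import cv2,json
s=r.get_state();print(s)
for n in("scene","top"):
    im=r.snapshot(n);cv2.imwrite(f"pics/{n}0.png",im[:,:,::-1]);c=r.get_calibration(n);print(n,c)
E
```

```text
pics
{'clock': 0.0, 'q': array([ 1.17881714,  0.69000505, -0.19451707,  1.56634687,  0.15729982,
        0.90246751, -0.21510671]), 'qd': array([2.40714909e-05, 1.65978326e-03, 2.94585040e-03, 2.58568430e-03,
       8.58194275e-04, 3.74410269e-04, 5.82951907e-05]), 'joint_torque': array([ 6.31807507e-04, -5.27558899e+01, -1.26652323e+00, -1.53425539e+01,
       -5.26290864e-02,  6.76608615e-03,  1.97446166e-04]), 'tool_pos': array([ 0.25798687, -0.56891301,  0.40389591]), 'eef_rot': array([-0.14960874,  0.69176052, -0.69051384,  0.14924896]), 'contact_force': array([-0.66728027,  0.97893639,  0.03501097]), 'moment': array([-0.0621292 , -0.01221942,  0.04746918]), 'opening': 0.9977200162931418}
scene {'vertical_fov': 48.197886025846046, 'cx': 320.5897950324704, 'cy': 233.81450869325778, 'R': array([[-0.45038412,  0.89251559,  0.02387591],
       [ 0.55103028,  0.29890502, -0.77911579],
       [-0.70250963, -0.33774503, -0.62642519]]), 't': array([ 0.13943746, -0.17946891,  1.82629497])}
top {'vertical_fov': 52.496784862286304, 'cx': 313.90280721259256, 'cy': 236.4681966194111, 'R': array([[-0.02825781, -0.9995364 ,  0.01133501],
       [-0.98839895,  0.0262465 , -0.14959491],
       [ 0.14922806, -0.01543073, -0.9886824 ]]), 't': array([0.06524272, 0.4818966 , 1.3528308 ])}
```

View pics/scene0.png

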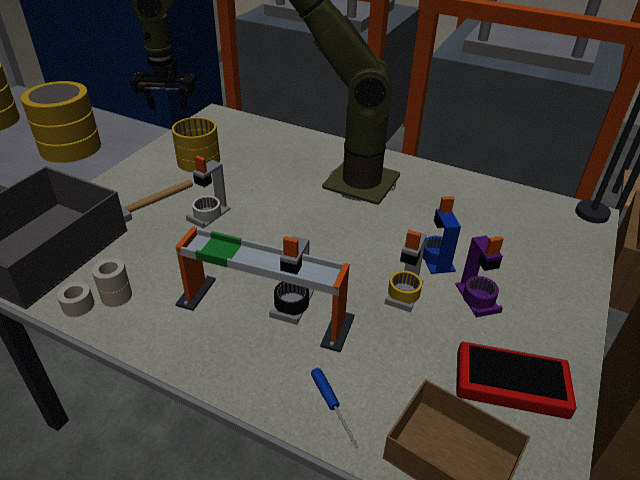

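View pics/top0.png

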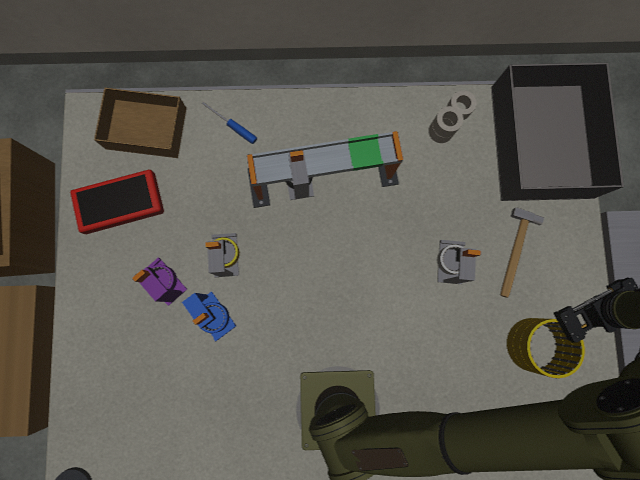

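```bash
python3 - <<'E'
import cv2,numpy as np
t=cv2.imread("pics/top0.png");s=cv2.imread("pics/scene0.png")
def crop(im,x0,y0,w,h,k,n):
    c=cv2.resize(im[y0:y0+h,x0:x0+w],None,fx=k,fy=k,interpolation=cv2.INTER_CUBIC)
    c=cv2.convertScaleAbs(c,alpha=1.6)
    for x in range((x0//10+1)*10,x0+w,10):
        cv2.putText(c,str(x),((x-x0)*k-8,8),0,.3,(0,255,255),1);cv2.line(c,((x-x0)*k+k//2,10),((x-x0)*k+k//2,14),(0,255,255),1)
    for y in range((y0//10+1)*10,y0+h,10):
        cv2.putText(c,str(y),(0,(y-y0)*k+k//2+3),0,.3,(0,255,255),1);cv2.line(c,(20,(y-y0)*k+k//2),(26,(y-y0)*k+k//2),(0,255,255),1)
    cv2.imwrite("pics/"+n,c)
crop(t,190,220,64,64,9,"ty.png")
crop(t,240,125,170,85,4,"tt.png")
crop(s,370,220,70,95,6,"sy.png")
crop(s,165,215,200,140,4,"st.png")
E
```

```text
(no output)
```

View pics/ty.png

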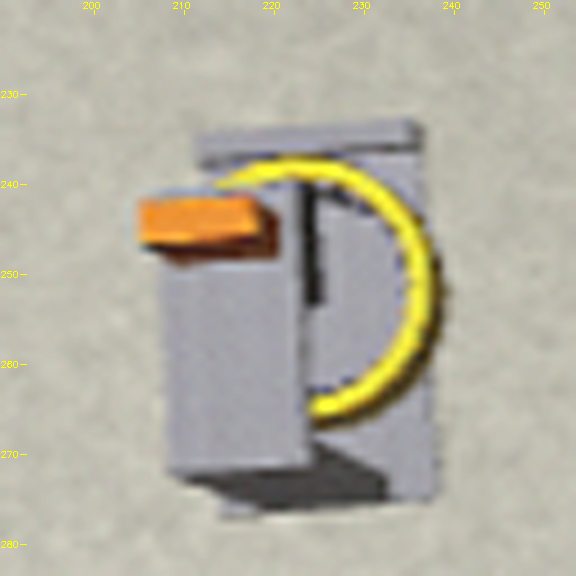

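View pics/tt.png

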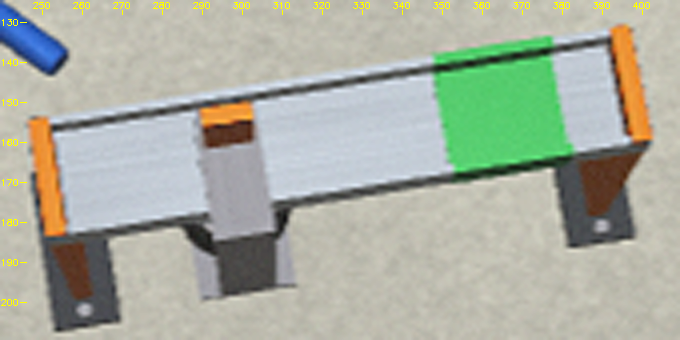

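View pics/sy.png

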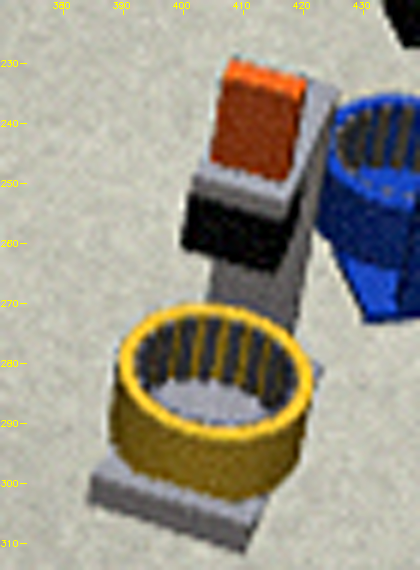

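View pics/st.png

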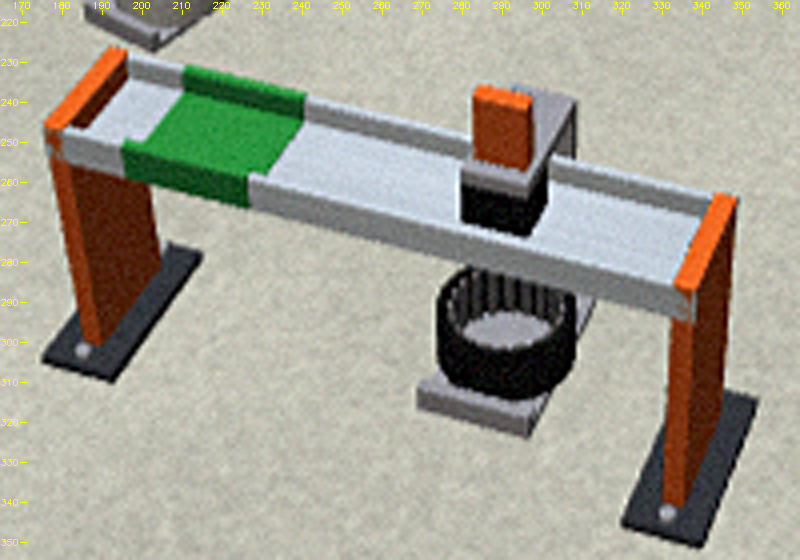

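```bash
cat > h.py <<'E'
import numpy as np
from scipy.optimize import least_squares
CAL={}
def cal():
    from plant import r
    for n in("scene","top"): CAL[n]=r.get_calibration(n)
def proj(n,X):
    c=CAL[n];f=240/np.tan(np.radians(c["vertical_fov"]/2))
    p=np.asarray(X)@np.array(c["R"]).T+c["t"]
    return np.c_[c["cx"]+f*p[:,0]/p[:,2],c["cy"]+f*p[:,1]/p[:,2]]
def place(P,x,y,a,z=0):
    P=np.asarray(P,float)/1000;c,s=np.cos(a),np.sin(a)
    return np.c_[x+c*P[:,0]-s*P[:,1],y+s*P[:,0]+c*P[:,1],z+P[:,2]]
E
cat > fit.py <<'E'
from h import *
cal()
S=[((6,-16,207),407.3,233.3),((6,16,207),420.2,235.5),((-6,-16,207),409.3,229.5),((-6,16,207),421,232),
((6,-16,161),405,246.7),((6,16,161),418.2,250),((16,-20,120),400.2,261.7),((16,20,120),416,265.5),((56,-35,0),384.7,303.8),((56,35,0),410.5,312.2)]
T=[((6,16,207),205.4,242.1),((6,-16,207),218,242),((-6,16,207),205.9,247),((-66,20,160),208.7,272.2),((-66,-20,160),223.9,271.7)]
def res(p):
    o=[]
    for n,L in(("scene",S),("top",T)):
        o.append(proj(n,place([l[0] for l in L],*p[:3]))-(np.array([l[1:] for l in L])-.5))
    return np.vstack(o)
f=least_squares(lambda p:res(p).ravel(),[.45,.25,0],loss="soft_l1")
print("yellow",f.x[:2],np.degrees(f.x[2]));print(res(f.x).round(1).tolist())
S2=[((40,-40,186),195.75,250.25),((40,40,186),227.5,258.25),((40,-40,162),196.5,257.5),((40,40,162),227,266.75),((-40,-40,186),210.75,231.5),((-40,40,186),241.25,239),((-34,-40,170),210.75,237.5),((-34,40,170),240,245.5)]
T2=[((40,40,186),348.3,138.8),((40,-40,186),377.8,134.)]
def res2(p):
    o=[]
    S3=S2+[((40,p[3]*1000,186),180.5,246.5),((40,p[4]*1000,186),334,287.5)]
    T3=T2+[((40,p[5]*1000,186),252.5,156.25),((40,p[6]*1000,186),393,134.5)]
    for n,L in(("scene",S3),("top",T3)):
        o.append(proj(n,place([l[0] for l in L],*p[:3]))-(np.array([l[1:] for l in L])-.5))
    return np.vstack(o)
f=least_squares(lambda p:res2(p).ravel(),[.7,-.1,0,-.1,.3,.3,-.1],loss="soft_l1")
print("station",f.x,np.degrees(f.x[2]));print(res2(f.x).round(1).tolist())
E
python3 fit.py
```

```text
yellow [0.4436608  0.31097867] 3.045389350540787
[[-0.3, -0.8], [-0.2, 0.7], [-0.8, 0.2], [0.4, 1.3], [-0.3, 0.6], [-0.8, 0.9], [-0.3, 0.1], [-0.4, 1.0], [-0.4, 0.6], [0.1, 0.7], [-0.5, 1.3], [-0.2, 0.4], [-0.8, 1.1], [-0.1, 1.6], [0.3, 0.8]]
station [ 0.68022519 -0.08776166  0.13705857 -0.07856396  0.2982329   0.29471327
 -0.07828437] 7.852877664347383
[[-0.7, 0.9], [-1.2, 0.9], [-0.2, 1.4], [0.2, 0.2], [0.8, -0.5], [0.3, -0.7], [0.3, 0.1], [0.9, -0.5], [-0.2, 0.8], [0.1, -0.7], [0.4, 1.6], [0.8, 1.7], [-0.1, -0.8], [-0.1, -1.0]]
```

```bash
sed -i 's/252.5,156.25/252.5,154.5/; s/393,134.5/393,133.5/' fit.py; cat >> fit.py <<'E'
import cv2
def box(x0,x1,y0,y1,z0,z1):
    c=[(x,y,z) for x in(x0,x1) for y in(y0,y1) for z in(z0,z1)]
    return [(c[i],c[j]) for i in range(8) for j in range(i) if sum(a!=b for a,b in zip(c[i],c[j]))==1]
CAR=box(-6,6,-16,16,161,207)+box(-66,16,-20,20,150,160)+box(-16,16,-20,20,120,150)+box(-66,56,-35,35,0,1)+[((42*np.cos(t),42*np.sin(t),46),(42*np.cos(t+.2),42*np.sin(t+.2),46)) for t in np.arange(0,6.3,.2)]
TR=box(-40,40,-40,40,162,186)+box(-34,34,-40,40,170,186)+box(-40,40,-78,297,162,186)
def draw(im,n,segs,pose,x0,y0,w,h,k,out):
    c=cv2.resize(im[y0:y0+h,x0:x0+w],None,fx=k,fy=k,interpolation=cv2.INTER_CUBIC)
    c=cv2.convertScaleAbs(c,alpha=1.5)
    for a,b in segs:
        p=(proj(n,place([a,b],*pose))+.5-[x0,y0])*k
        cv2.line(c,tuple(int(v) for v in p[0].round()),tuple(int(v) for v in p[1].round()),(255,0,255),1)
    return c
if __name__=="__main__":
    t=cv2.imread("pics/top0.png");s=cv2.imread("pics/scene0.png")
    y=least_squares(lambda p:res(p).ravel(),[.45,.25,0],loss="soft_l1").x
    a=draw(t,"top",CAR,y,185,220,65,65,6,0);b=draw(s,"scene",CAR,y,375,220,60,100,6,0)
    o=np.zeros((600,800,3),np.uint8);o[:390,:390]=a;o[:600,400:760]=b;cv2.imwrite("pics/ovy.png",o)
    a=draw(t,"top",TR,f.x[:3],240,120,200,75,4,0);b=draw(s,"scene",TR,f.x[:3],165,215,200,75,4,0)
    cv2.imwrite("pics/ovt.png",np.vstack([a,b]))
E
python3 fit.py
```

```text
yellow [0.4436608  0.31097867] 3.045389350540787
[[-0.3, -0.8], [-0.2, 0.7], [-0.8, 0.2], [0.4, 1.3], [-0.3, 0.6], [-0.8, 0.9], [-0.3, 0.1], [-0.4, 1.0], [-0.4, 0.6], [0.1, 0.7], [-0.5, 1.3], [-0.2, 0.4], [-0.8, 1.1], [-0.1, 1.6], [0.3, 0.8]]
station [ 0.6808052  -0.08749118  0.13193003 -0.07845349  0.29860966  0.29410149
 -0.07857105] 7.559033799751282
[[-0.8, 1.0], [-1.4, 1.1], [-0.3, 1.5], [0.0, 0.4], [0.8, -0.4], [0.3, -0.4], [0.3, 0.2], [0.9, -0.3], [-0.2, 0.9], [0.0, -0.0], [0.3, 1.3], [0.8, 1.6], [0.0, 0.2], [-0.0, -0.1]]
```

View pics/ovy.png

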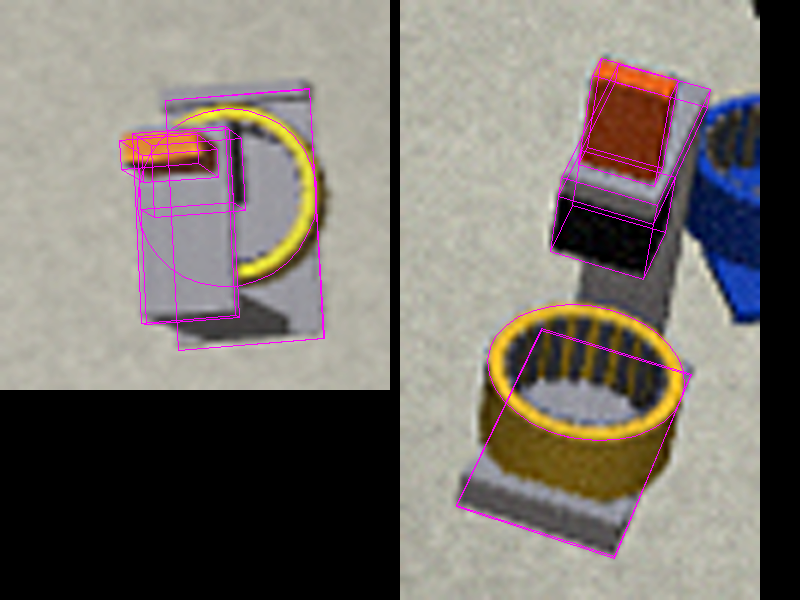

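View pics/ovt.png

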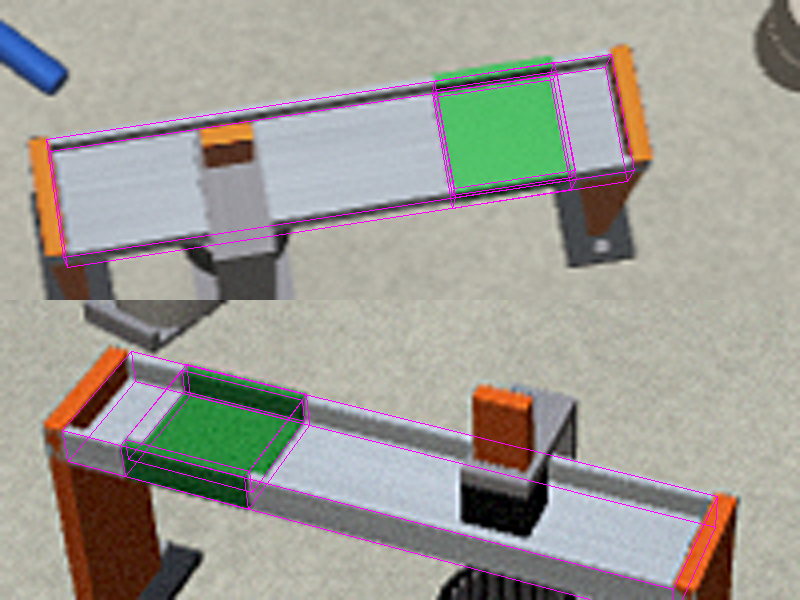

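```bash
cat > go.py <<'E'
import numpy as np
from scipy.spatial.transform import Rotation as Ro
from plant import r
def yawmat(a,flip=0):
    z=np.array([np.cos(a),np.sin(a),0])*(-1 if flip else 1);y=np.array([0,0,-1.]);return np.c_[np.cross(y,z),y,z]
def to(p,a=None,flip=0):
    s=r.get_state();R=Ro.from_quat(s["eef_rot"]).as_matrix()
    d=R.T@(np.array(p)-s["tool_pos"]);w=np.zeros(3)
    if a is not None: w=Ro.from_matrix(R.T@yawmat(a,flip)).as_rotvec(degrees=True)
    print("pos",s["tool_pos"].round(4),"F",np.round(s["contact_force"],1),"M",np.round(s["moment"],2),"open",round(s["opening"],3),"t",s["clock"],"q",s["q"].round(2))
    print("z_t",R[:,2].round(3),"y_t",R[:,1].round(3),"| d(m)",d.round(4),"turn/45",(w/45).round(4))
E
python3 -c "
from go import *
a=np.radians(2.6)
to([.445,.311,.184+.147+.003],a); to([.445,.311,.334],a,1)"
```

```text
pos [ 0.258  -0.5689  0.404 ] F [-0.1  0.3  0.1] M [ 0.03 -0.03 -0.  ] open 0.999 t 0.1 q [ 1.18  0.69 -0.19  1.57  0.16  0.9  -0.22]
z_t [ 0.413 -0.911 -0.002] y_t [-0.001  0.001 -1.   ] | d(m) [-0.5338  0.0711 -0.724 ] turn/45 [ 1.9000e-03 -1.5155e+00 -1.1000e-03]
pos [ 0.258  -0.5689  0.404 ] F [-0.1  0.3  0.1] M [ 0.03 -0.03 -0.  ] open 0.999 t 0.1 q [ 1.18  0.69 -0.19  1.57  0.16  0.9  -0.22]
z_t [ 0.413 -0.911 -0.002] y_t [-0.001  0.001 -1.   ] | d(m) [-0.5338  0.0711 -0.724 ] turn/45 [1.2000e-03 2.4845e+00 2.1000e-03]
```

>>> arm_command(deltas=[{"dx":-0.04,"dy":-0.03,"dz":-0.018,"wy":-0.1},{"dx":-0.08,"dy":-0.04,"dz":-0.036,"wy":-0.2},{"dx":-0.12,"dy":-0.05,"dz":-0.055,"wy":-0.3},{"dx":-0.165,"dy":-0.05,"dz":-0.075,"wy":-0.4},{"dx":-0.21,"dy":-0.05,"dz":-0.095,"wy":-0.5}], claw=1)

```text
invalid input at $.deltas[0]: expected keys dx, dy, dz, wx, wy, wz
```

```bash
python3 -c "
from go import *
a=np.radians(2.6)
to([.48,-.05,.45],a)"
```

```text
pos [ 0.258  -0.5689  0.404 ] F [-0.1  0.3  0.1] M [ 0.03 -0.03 -0.  ] open 0.999 t 0.1 q [ 1.18  0.69 -0.19  1.57  0.16  0.9  -0.22]
z_t [ 0.413 -0.911 -0.002] y_t [-0.001  0.001 -1.   ] | d(m) [-0.4165 -0.0454 -0.3809] turn/45 [ 1.9000e-03 -1.5155e+00 -1.1000e-03]
```

>>> arm_command(deltas=[{"dx":-0.04,"dy":-0.02,"dz":-0.018,"wx":0,"wy":-0.1,"wz":0},{"dx":-0.08,"dy":-0.03,"dz":-0.036,"wx":0,"wy":-0.2,"wz":0},{"dx":-0.12,"dy":-0.04,"dz":-0.055,"wx":0,"wy":-0.3,"wz":0},{"dx":-0.165,"dy":-0.05,"dz":-0.075,"wx":0,"wy":-0.4,"wz":0},{"dx":-0.21,"dy":-0.05,"dz":-0.095,"wx":0,"wy":-0.5,"wz":0}], claw=1)

```text
clock: 0.6
tool_pos: [0.4112, -0.3947, 0.4558]
eef_rot: [0.282, -0.648, 0.649, -0.282]
contact_force: [1.3, 0.1, 0.1]
opening: 1.0
```

```bash
python3 -c "
from go import *
a=np.radians(2.6)
to([.48,-.05,.45],a)"
```

```text
pos [ 0.4112 -0.3947  0.4558] F [1.3 0.1 0.1] M [-0.02 -0.07 -0.04] open 1.0 t 0.6 q [ 0.87  0.56 -0.31  1.67  0.2   0.94 -0.27]
z_t [ 0.732 -0.682  0.002] y_t [ 0.002 -0.002 -1.   ] | d(m) [-0.2991  0.0054 -0.1846] turn/45 [-0.0027 -1.0126  0.0012]
```

>>> arm_command(deltas=[{"dx":-0.042,"dy":0,"dz":-0.025,"wx":0,"wy":-0.1,"wz":0},{"dx":-0.084,"dy":0,"dz":-0.05,"wx":0,"wy":-0.2,"wz":0},{"dx":-0.126,"dy":0,"dz":-0.075,"wx":0,"wy":-0.3,"wz":0},{"dx":-0.168,"dy":0,"dz":-0.1,"wx":0,"wy":-0.4,"wz":0},{"dx":-0.21,"dy":0,"dz":-0.128,"wx":0,"wy":-0.5,"wz":0}])

```text
clock: 1.1
tool_pos: [0.4602, -0.1539, 0.4546]
eef_rot: [0.403, -0.581, 0.581, -0.403]
contact_force: [0.2, 0.7, 0.2]
opening: 0.999
```

```bash
python3 -c "
from go import *
a=np.radians(2.6)
to([.46,.18,.45],a)"
```

```text
pos [ 0.4602 -0.1539  0.4546] F [0.2 0.7 0.2] M [-0.04 -0.14  0.  ] open 0.999 t 1.1 q [ 0.52  0.46 -0.44  1.9   0.26  0.83 -0.41]
z_t [ 0.937 -0.349  0.   ] y_t [ 0. -0. -1.] | d(m) [-0.3128  0.0046 -0.1168] turn/45 [-1.000e-04 -5.121e-01  1.000e-04]
```

>>> arm_command(deltas=[{"dx":-0.046,"dy":0,"dz":-0.017,"wx":0,"wy":-0.1,"wz":0},{"dx":-0.092,"dy":0,"dz":-0.034,"wx":0,"wy":-0.2,"wz":0},{"dx":-0.138,"dy":0,"dz":-0.051,"wx":0,"wy":-0.3,"wz":0},{"dx":-0.184,"dy":0,"dz":-0.068,"wx":0,"wy":-0.4,"wz":0},{"dx":-0.23,"dy":0,"dz":-0.085,"wx":0,"wy":-0.51,"wz":0}])

```text
clock: 1.6
tool_pos: [0.4611, 0.0913, 0.4546]
eef_rot: [0.511, -0.489, 0.489, -0.511]
contact_force: [1.6, -0.9, -0.1]
opening: 0.999
```

```bash
python3 -c "
from go import *
a=np.radians(2.6)
to([.445,.311,.42],a)"
```

```text
pos [0.4611 0.0913 0.4546] F [ 1.6 -0.9 -0.1] M [-0.03 -0.12  0.01] open 0.999 t 1.6 q [ 0.08  0.46 -0.56  1.94  0.32  0.84 -0.61]
z_t [ 0.999  0.044 -0.   ] y_t [-0. -0. -1.] | d(m) [-0.2202  0.0345 -0.0064] turn/45 [ 0.0003 -0.0016  0.0006]
```

>>> arm_command(deltas=[{"dx":-0.045,"dy":0,"dz":-0.001,"wx":0,"wy":0,"wz":0},{"dx":-0.09,"dy":0,"dz":-0.002,"wx":0,"wy":0,"wz":0},{"dx":-0.135,"dy":0.01,"dz":-0.004,"wx":0,"wy":0,"wz":0},{"dx":-0.18,"dy":0.02,"dz":-0.005,"wx":0,"wy":0,"wz":0},{"dx":-0.22,"dy":0.034,"dz":-0.006,"wx":0,"wy":0,"wz":0}])

```text
clock: 2.1
tool_pos: [0.446, 0.3115, 0.4205]
eef_rot: [-0.51, 0.489, -0.489, 0.511]
contact_force: [0.8, 0.9, 0.4]
opening: 1.004
```

```bash
python3 -c "
from go import *
import cv2
a=np.radians(2.6)
for n in('top','scene'): cv2.imwrite(f'pics/{n}1.png',r.snapshot(n)[:,:,::-1])
to([.445,.311,.334],a)
t=cv2.imread('pics/top1.png')[190:290,150:280];s=cv2.imread('pics/scene1.png')[140:320,350:480]
k=3
o=np.hstack([cv2.resize(t,None,fx=3.0,fy=3.0,interpolation=2),np.zeros((300,4,3),np.uint8)]);o2=cv2.resize(s,None,fx=3.,fy=3.,interpolation=2)
h=np.zeros((540,394,3),np.uint8);h[:300]=o;cv2.imwrite('pics/c1.png',cv2.convertScaleAbs(np.hstack([h,o2]),alpha=1.6))
"
```

```text
pos [0.444  0.315  0.4193] F [-0.1  0.2 -0.1] M [-0.04 -0.04 -0.  ] open 0.996 t 2.2 q [-0.38  0.6  -0.52  1.78  0.37  0.86 -1.02]
z_t [ 0.999  0.05  -0.003] y_t [-0.003  0.004 -1.   ] | d(m) [0.0043 0.0852 0.0011] turn/45 [ 0.0038  0.0062 -0.005 ]
```

View pics/c1.png

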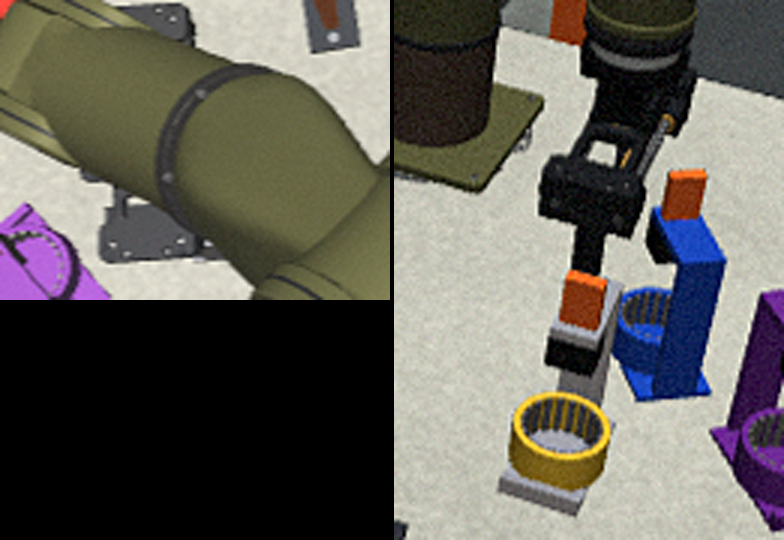

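>>> arm_command(deltas=[{"dx":0.0,"dy":0.01,"dz":0,"wx":0,"wy":0,"wz":0},{"dx":0.0,"dy":0.02,"dz":0,"wx":0,"wy":0,"wz":0},{"dx":0.0,"dy":0.03,"dz":0,"wx":0,"wy":0,"wz":0},{"dx":0.0,"dy":0.03,"dz":0,"wx":0,"wy":0,"wz":0},{"dx":0.0,"dy":0.03,"dz":0,"wx":0,"wy":0,"wz":0}])

```text
clock: 2.7
tool_pos: [0.4468, 0.3083, 0.3905]
eef_rot: [0.51, -0.49, 0.49, -0.51]
contact_force: [-0.9, 0.4, 0.2]
opening: 0.997
```

```bash
python3 -c "
from go import *
import cv2
a=np.radians(2.6)
to([.445,.311,.334],a)
cv2.imwrite('pics/scene2.png',r.snapshot('scene')[:,:,::-1])
s=cv2.imread('pics/scene2.png')[170:300,360:460]
cv2.imwrite('pics/c2.png',cv2.convertScaleAbs(cv2.resize(s,None,fx=4.5,fy=4.5,interpolation=2),alpha=1.6))
to([.445,.311,.334],a)
"
```

```text
pos [0.4468 0.3083 0.3905] F [-0.9  0.4  0.2] M [ 0.  -0.1  0. ] open 0.997 t 2.7 q [-0.39  0.63 -0.49  1.82  0.41  0.79 -1.05]
z_t [ 0.999  0.04  -0.   ] y_t [-0.    -0.001 -1.   ] | d(m) [-0.0028  0.0565 -0.0017] turn/45 [ 0.0004 -0.0073  0.0009]
pos [0.4468 0.3087 0.3908] F [0.4 0.1 0.5] M [-0.02 -0.08  0.01] open 1.002 t 2.75 q [-0.39  0.63 -0.49  1.82  0.41  0.79 -1.05]
z_t [0.999 0.04  0.   ] y_t [ 0. -0. -1.] | d(m) [-0.0024  0.0568 -0.0017] turn/45 [-0.0004 -0.0069  0.0001]
```

View pics/c2.png

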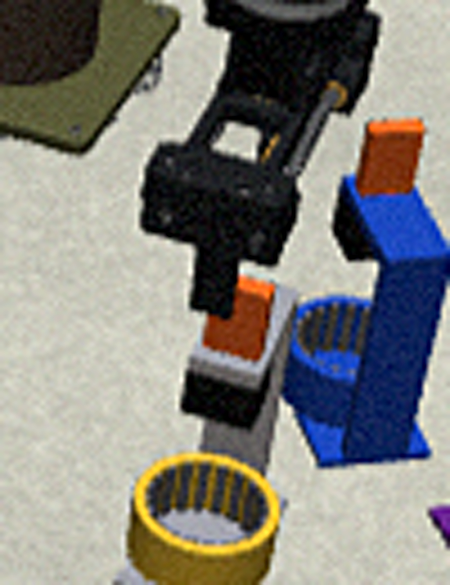

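```bash
python3 -c "
from h import *
cal()
print(proj('scene',[[.4468+d,.3087+e,.2248] for d in(.044,.0615) for e in(-.009,.009)])+.5)"
```

```text
[[403.87753393 236.65790747]
 [411.27441915 239.01002594]
 [401.2607925  240.89759928]
 [408.71912169 243.29450699]]
```

>>> arm_command(deltas=[{"dx":0.0,"dy":0.015,"dz":-0.001,"wx":0,"wy":0,"wz":0},{"dx":0.0,"dy":0.03,"dz":-0.001,"wx":0,"wy":0,"wz":0},{"dx":0.0,"dy":0.045,"dz":-0.001,"wx":0,"wy":0,"wz":0},{"dx":0.0,"dy":0.055,"dz":-0.001,"wx":0,"wy":0,"wz":0},{"dx":0.0,"dy":0.055,"dz":-0.001,"wx":0,"wy":0,"wz":0}])

```text
clock: 3.25
tool_pos: [0.4454, 0.3088, 0.3349]
eef_rot: [0.511, -0.49, 0.49, -0.51]
contact_force: [-1.1, -0.6, 0.0]
opening: 1.0
```

```bash
python3 -c "
from go import *
import cv2
a=np.radians(2.6)
to([.445,.311,.334],a)
cv2.imwrite('pics/scene3.png',r.snapshot('scene')[:,:,::-1])
s=cv2.imread('pics/scene3.png')[170:300,360:460]
cv2.imwrite('pics/c3.png',cv2.convertScaleAbs(cv2.resize(s,None,fx=4.5,fy=4.5,interpolation=2),alpha=1.6))
"
```

```text
pos [0.4454 0.3088 0.3349] F [-1.1 -0.6  0. ] M [-0.01 -0.06  0.05] open 1.0 t 3.25 q [-0.43  0.71 -0.44  1.88  0.47  0.66 -1.11]
z_t [ 0.999  0.041 -0.001] y_t [-0.001 -0.001 -1.   ] | d(m) [-0.0022  0.0009 -0.0003] turn/45 [ 0.0016 -0.0056  0.0015]
```

View pics/c3.png

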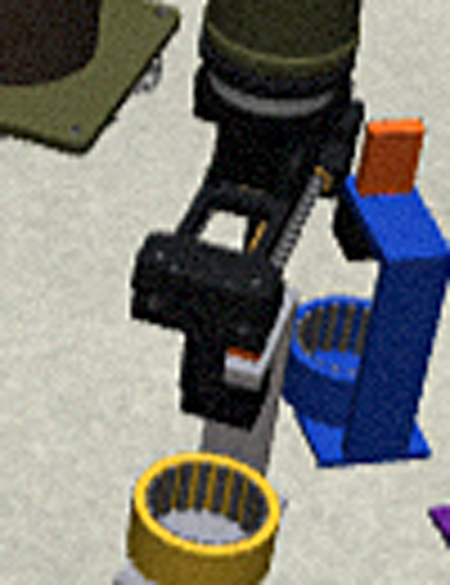

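>>> arm_command(deltas=[{"dx":0,"dy":0,"dz":0,"wx":0,"wy":0,"wz":0},{"dx":0,"dy":0,"dz":0,"wx":0,"wy":0,"wz":0},{"dx":0,"dy":0,"dz":0,"wx":0,"wy":0,"wz":0},{"dx":0,"dy":0,"dz":0,"wx":0,"wy":0,"wz":0},{"dx":0,"dy":0,"dz":0,"wx":0,"wy":0,"wz":0}], claw=-1, grip_force=35)

```text
clock: 3.8
tool_pos: [0.4455, 0.3091, 0.3359]
eef_rot: [-0.51, 0.49, -0.49, 0.51]
contact_force: [0.3, -0.8, -0.7]
opening: 0.573
```

>>> arm_command(deltas=[{"dx":0,"dy":0,"dz":0,"wx":0,"wy":0,"wz":0},{"dx":0,"dy":0,"dz":0,"wx":0,"wy":0,"wz":0},{"dx":0,"dy":0,"dz":0,"wx":0,"wy":0,"wz":0},{"dx":0,"dy":0,"dz":0,"wx":0,"wy":0,"wz":0},{"dx":0,"dy":0,"dz":0,"wx":0,"wy":0,"wz":0}])

```text
clock: 4.3
tool_pos: [0.4451, 0.3091, 0.3356]
eef_rot: [0.511, -0.49, 0.489, -0.51]
contact_force: [-1.0, 0.3, -4.9]
opening: 0.132
```

>>> arm_command(deltas=[{"dx":0,"dy":-0.005,"dz":0,"wx":0,"wy":0,"wz":0},{"dx":0,"dy":-0.015,"dz":0,"wx":0,"wy":0,"wz":0},{"dx":0,"dy":-0.03,"dz":0,"wx":0,"wy":0,"wz":0},{"dx":0,"dy":-0.04,"dz":0,"wx":0,"wy":0,"wz":0},{"dx":0,"dy":-0.04,"dz":0,"wx":0,"wy":0,"wz":0}])

```text
clock: 4.8
tool_pos: [0.4459, 0.3095, 0.3773]
eef_rot: [-0.509, 0.49, -0.49, 0.511]
contact_force: [1.3, 0.7, -4.7]
opening: 0.132
```

```bash
python3 -c "
from go import *
import cv2
to([.46,.1,.43],np.radians(7.6))
for n in('top','scene'): cv2.imwrite(f'pics/{n}4.png',r.snapshot(n)[:,:,::-1])
s=cv2.imread('pics/scene4.png')[170:320,360:460]
cv2.imwrite('pics/c4.png',cv2.convertScaleAbs(cv2.resize(s,None,fx=4.,fy=4.,interpolation=2),alpha=1.6))
"
```

```text
pos [0.4459 0.3095 0.3773] F [ 1.3  0.7 -4.7] M [ 0.11 -0.15  0.01] open 0.132 t 4.8 q [-0.4   0.65 -0.48  1.84  0.42  0.75 -1.07]
z_t [0.999 0.041 0.003] y_t [ 0.003  0.002 -1.   ] | d(m) [ 0.2098 -0.0531  0.0057] turn/45 [-0.0036 -0.117  -0.0025]
```

View pics/c4.png

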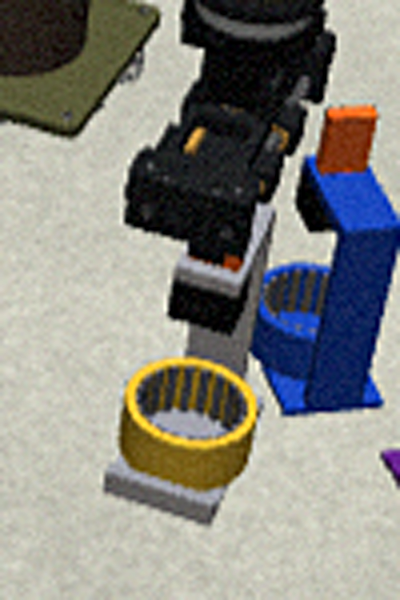

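>>> arm_command(deltas=[{"dx":0.01,"dy":-0.02,"dz":0.001,"wx":0,"wy":-0.02,"wz":0},{"dx":0.035,"dy":-0.035,"dz":0.002,"wx":0,"wy":-0.04,"wz":0},{"dx":0.07,"dy":-0.05,"dz":0.003,"wx":0,"wy":-0.06,"wz":0},{"dx":0.105,"dy":-0.053,"dz":0.004,"wx":0,"wy":-0.08,"wz":0},{"dx":0.14,"dy":-0.053,"dz":0.005,"wx":0,"wy":-0.12,"wz":0}])

```text
clock: 5.4
tool_pos: [0.4561, 0.1681, 0.4288]
eef_rot: [-0.533, 0.465, -0.465, 0.533]
contact_force: [1.3, -0.1, -4.5]
opening: 0.132
```

>>> arm_command(deltas=[{"dx":0.035,"dy":0,"dz":0,"wx":0,"wy":0,"wz":0},{"dx":0.07,"dy":0,"dz":0,"wx":0,"wy":0,"wz":0},{"dx":0.105,"dy":0,"dz":0,"wx":0,"wy":0,"wz":0},{"dx":0.14,"dy":0,"dz":0,"wx":0,"wy":0,"wz":0},{"dx":0.17,"dy":0,"dz":0,"wx":0,"wy":0,"wz":0}])

```text
clock: 5.9
tool_pos: [0.4788, -0.0013, 0.428]
eef_rot: [0.533, -0.466, 0.465, -0.532]
contact_force: [-0.3, 0.3, -3.8]
opening: 0.133
```

```bash
python3 -c "
from go import *
to([.543,-.106,.43],np.radians(7.6))"
```

```text
pos [ 0.4788 -0.0013  0.428 ] F [-0.3  0.3 -3.8] M [ 0.12 -0.17 -0.04] open 0.133 t 5.9 q [ 0.29  0.51 -0.59  1.95  0.39  0.79 -0.38]
z_t [ 0.991  0.134 -0.002] y_t [-0.002 -0.001 -1.   ] | d(m) [ 0.1123 -0.002   0.0496] turn/45 [0.0024 0.0017 0.0011]
```

>>> arm_command(deltas=[{"dx":0.03,"dy":0,"dz":0.005,"wx":0,"wy":0,"wz":0},{"dx":0.06,"dy":0,"dz":0.01,"wx":0,"wy":0,"wz":0},{"dx":0.09,"dy":0,"dz":0.02,"wx":0,"wy":0,"wz":0},{"dx":0.112,"dy":0,"dz":0.03,"wx":0,"wy":0,"wz":0},{"dx":0.112,"dy":0,"dz":0.035,"wx":0,"wy":0,"wz":0}])

```text
clock: 6.4
tool_pos: [0.5295, -0.1098, 0.4275]
eef_rot: [0.532, -0.466, 0.467, -0.53]
contact_force: [0.3, -0.1, -4.7]
opening: 0.13
```

```bash
python3 -c "
from go import *
import cv2
to([.543,-.106,.43],np.radians(7.6))
for n in('top','scene'): cv2.imwrite(f'pics/{n}5.png',r.snapshot(n)[:,:,::-1])
s=cv2.imread('pics/scene5.png')[130:330,150:360]
cv2.imwrite('pics/c5.png',cv2.convertScaleAbs(cv2.resize(s,None,fx=3.,fy=3.,interpolation=2),alpha=1.6))
"
```

```text
pos [ 0.5295 -0.1098  0.4275] F [ 0.3 -0.1 -4.7] M [-0.16 -0.08  0.01] open 0.13 t 6.4 q [ 0.47  0.59 -0.58  1.78  0.41  0.89 -0.16]
z_t [ 0.992  0.128 -0.001] y_t [-0.001 -0.003 -1.   ] | d(m) [-0.002  -0.0025  0.0139] turn/45 [ 0.0019 -0.0054  0.0038]
```

View pics/c5.png

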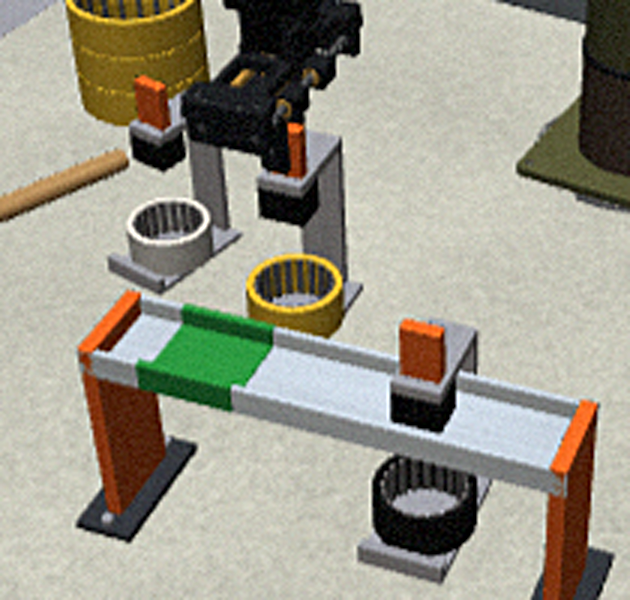

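View pics/top5.png

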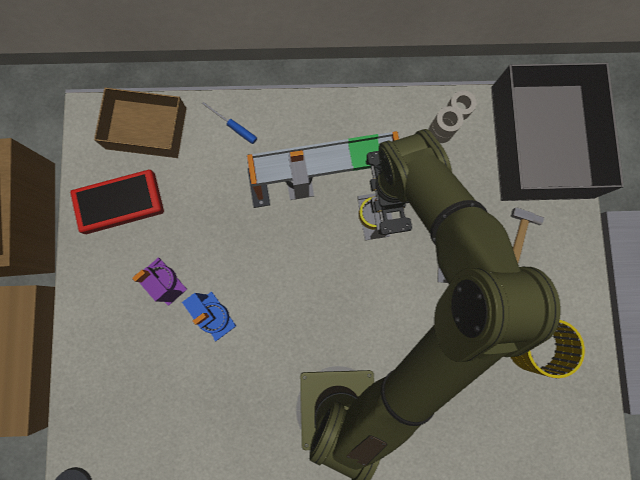

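```bash
python3 - <<'E'
import cv2,numpy as np
from fit import *
s=cv2.imread("pics/scene5.png")
g=[.5295,-.1098,np.radians(7.4),.4275-.1516-.184]
tp=(.5295,-.1098)
a=draw(s,"scene",CAR,[tp[0],tp[1]+.004,g[2],g[3]],220,165,66,90,6,0)
b=draw(s,"scene",[],[0,0,0],220,165,66,90,6,0)
cv2.imwrite("pics/c6.png",np.hstack([a,b]))
E
```

```text
yellow [0.4436608  0.31097867] 3.045389350540787
[[-0.3, -0.8], [-0.2, 0.7], [-0.8, 0.2], [0.4, 1.3], [-0.3, 0.6], [-0.8, 0.9], [-0.3, 0.1], [-0.4, 1.0], [-0.4, 0.6], [0.1, 0.7], [-0.5, 1.3], [-0.2, 0.4], [-0.8, 1.1], [-0.1, 1.6], [0.3, 0.8]]
station [ 0.6808052  -0.08749118  0.13193003 -0.07845349  0.29860966  0.29410149
 -0.07857105] 7.559033799751282
[[-0.8, 1.0], [-1.4, 1.1], [-0.3, 1.5], [0.0, 0.4], [0.8, -0.4], [0.3, -0.4], [0.3, 0.2], [0.9, -0.3], [-0.2, 0.9], [0.0, -0.0], [0.3, 1.3], [0.8, 1.6], [0.0, 0.2], [-0.0, -0.1]]
```

View pics/c6.png

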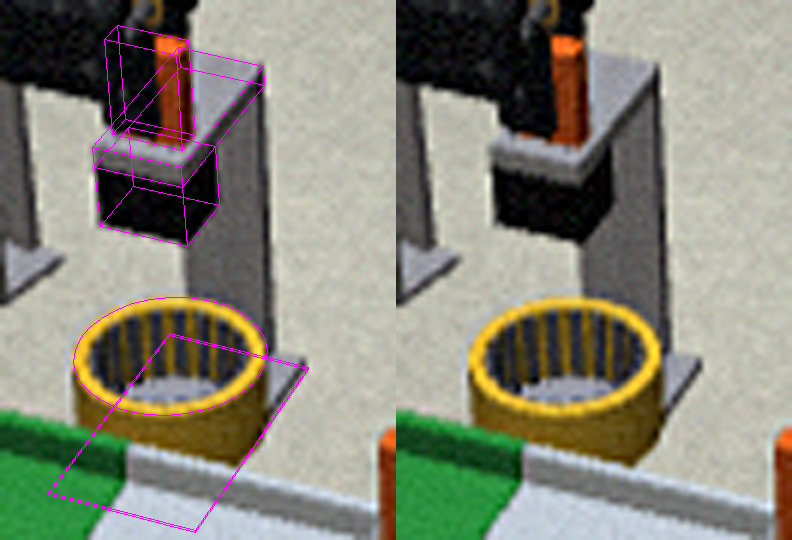

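```bash
python3 -c "
from go import *
to([.6825,-.0915,.4265],np.radians(7.6))"
```

```text
pos [ 0.5292 -0.1053  0.428 ] F [-0.4  1.1 -4.9] M [-0.03  0.03 -0.  ] open 0.132 t 6.5 q [ 0.47  0.59 -0.58  1.78  0.41  0.89 -0.16]
z_t [ 0.991  0.134 -0.   ] y_t [-0.001  0.001 -1.   ] | d(m) [0.0069 0.0014 0.1538] turn/45 [ 0.0006  0.002  -0.0015]
```

>>> arm_command(deltas=[{"dx":0.003,"dy":0,"dz":0.015,"wx":0,"wy":0,"wz":0},{"dx":0.005,"dy":0,"dz":0.035,"wx":0,"wy":0,"wz":0},{"dx":0.005,"dy":0,"dz":0.06,"wx":0,"wy":0,"wz":0},{"dx":0.005,"dy":0,"dz":0.08,"wx":0,"wy":0,"wz":0},{"dx":0.005,"dy":0,"dz":0.085,"wx":0,"wy":0,"wz":0}])

```text
clock: 7.0
tool_pos: [0.615, -0.0963, 0.4283]
eef_rot: [-0.532, 0.464, -0.464, 0.534]
contact_force: [-0.9, 0.1, -3.9]
opening: 0.13
```

```bash
python3 -c "
from go import *
to([.682,-.0895,.4265],np.radians(7.6))"
```

```text
pos [ 0.615  -0.0963  0.4283] F [-0.9  0.1 -3.9] M [ 0.04  0.31 -0.04] open 0.13 t 7.0 q [ 0.39  0.7  -0.56  1.53  0.41  1.02 -0.15]
z_t [0.99  0.138 0.001] y_t [ 0.001  0.002 -1.   ] | d(m) [0.0025 0.0019 0.0673] turn/45 [-0.0019  0.0071 -0.0026]
```

>>> arm_command(deltas=[{"dx":0.001,"dy":0,"dz":0.015,"wx":0,"wy":0,"wz":0},{"dx":0.002,"dy":0,"dz":0.035,"wx":0,"wy":0,"wz":0},{"dx":0.002,"dy":0,"dz":0.055,"wx":0,"wy":0,"wz":0},{"dx":0.002,"dy":0,"dz":0.067,"wx":0,"wy":0,"wz":0},{"dx":0.002,"dy":0,"dz":0.067,"wx":0,"wy":0,"wz":0}])

```text
clock: 7.5
tool_pos: [0.6806, -0.0901, 0.428]
eef_rot: [-0.533, 0.465, -0.464, 0.533]
contact_force: [-0.8, 1.0, -5.0]
opening: 0.134
```

>>> arm_command(deltas=[{"dx":0,"dy":0,"dz":0,"wx":0,"wy":0,"wz":0},{"dx":0,"dy":0,"dz":0,"wx":0,"wy":0,"wz":0},{"dx":0,"dy":0,"dz":0,"wx":0,"wy":0,"wz":0},{"dx":0,"dy":0,"dz":0,"wx":0,"wy":0,"wz":0},{"dx":0,"dy":0,"dz":0,"wx":0,"wy":0,"wz":0}])

```text
clock: 8.0
tool_pos: [0.6803, -0.0919, 0.4289]
eef_rot: [0.533, -0.465, 0.465, -0.533]
contact_force: [-0.9, 0.7, -4.4]
opening: 0.133
```

```bash
python3 - <<'E'
from go import *
import cv2
to([.682,-.0895,.3856],np.radians(7.6))
s=r.get_state()
cv2.imwrite('pics/scene7.png',r.snapshot('scene')[:,:,::-1])
from fit import *
im=cv2.imread('pics/scene7.png');p=s["tool_pos"]
o=[draw(im,"scene",CAR,[p[0],p[1]+.002,np.radians(7.6),p[2]-.1516-.184],180,180,80,120,5,0),draw(im,"scene",TR[:24],f.x[:3],180,180,80,120,5,0)]
cv2.imwrite('pics/c7.png',np.hstack(o))
E
```

```text
pos [ 0.6803 -0.0919  0.4289] F [-0.9  0.7 -4.4] M [-0.04 -0.14 -0.06] open 0.133 t 8.0 q [ 0.33  0.79 -0.55  1.32  0.42  1.14 -0.12]
z_t [ 0.991  0.135 -0.   ] y_t [-0. -0. -1.] | d(m) [-0.0021  0.0432  0.0021] turn/45 [0.0001 0.0031 0.0003]
yellow [0.4436608  0.31097867] 3.045389350540787
[[-0.3, -0.8], [-0.2, 0.7], [-0.8, 0.2], [0.4, 1.3], [-0.3, 0.6], [-0.8, 0.9], [-0.3, 0.1], [-0.4, 1.0], [-0.4, 0.6], [0.1, 0.7], [-0.5, 1.3], [-0.2, 0.4], [-0.8, 1.1], [-0.1, 1.6], [0.3, 0.8]]
station [ 0.6808052  -0.08749118  0.13193003 -0.07845349  0.29860966  0.29410149
 -0.07857105] 7.559033799751282
[[-0.8, 1.0], [-1.4, 1.1], [-0.3, 1.5], [0.0, 0.4], [0.8, -0.4], [0.3, -0.4], [0.3, 0.2], [0.9, -0.3], [-0.2, 0.9], [0.0, -0.0], [0.3, 1.3], [0.8, 1.6], [0.0, 0.2], [-0.0, -0.1]]
```

View pics/c7.png

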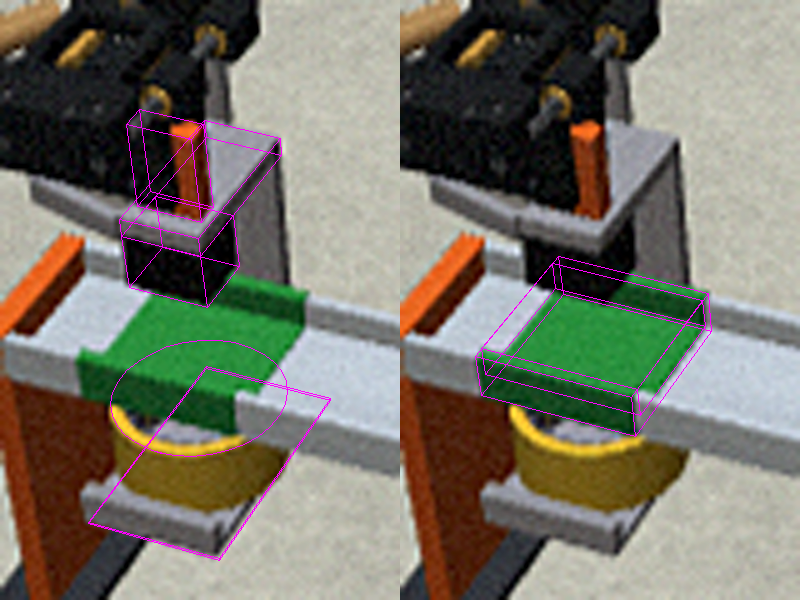

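>>> arm_command(deltas=[{"dx":-0.002,"dy":0.006,"dz":0.001,"wx":0,"wy":0,"wz":0},{"dx":-0.003,"dy":0.014,"dz":0.001,"wx":0,"wy":0,"wz":0},{"dx":-0.003,"dy":0.022,"dz":0.001,"wx":0,"wy":0,"wz":0},{"dx":-0.003,"dy":0.03,"dz":0.001,"wx":0,"wy":0,"wz":0},{"dx":-0.003,"dy":0.035,"dz":0.001,"wx":0,"wy":0,"wz":0}])

```text
clock: 8.55
tool_pos: [0.6808, -0.0887, 0.3922]
eef_rot: [0.533, -0.465, 0.465, -0.532]
contact_force: [-0.2, -0.3, -5.2]
opening: 0.135
```

>>> arm_command(deltas=[{"dx":0,"dy":0,"dz":0,"wx":0,"wy":0,"wz":0},{"dx":0,"dy":0,"dz":0,"wx":0,"wy":0,"wz":0},{"dx":0,"dy":0.001,"dz":0,"wx":0,"wy":0,"wz":0},{"dx":0,"dy":0.002,"dz":0,"wx":0,"wy":0,"wz":0},{"dx":0,"dy":0.003,"dz":0,"wx":0,"wy":0,"wz":0}])

```text
clock: 9.05
tool_pos: [0.6811, -0.0886, 0.3909]
eef_rot: [-0.533, 0.465, -0.465, 0.533]
contact_force: [-0.0, -0.5, -4.2]
opening: 0.132
```

```bash
cat > look.py <<'E'
import sys
from go import *
import cv2
n=sys.argv[1]
to([.682,-.0885,.3856],np.radians(7.6))
cv2.imwrite(f'pics/scene{n}.png',r.snapshot('scene')[:,:,::-1])
c=cv2.imread(f'pics/scene{n}.png')[170:320,170:300]
cv2.imwrite(f'pics/c{n}.png',cv2.convertScaleAbs(cv2.resize(c,None,fx=4,fy=4,interpolation=2),alpha=2))
E
python3 look.py 8
```

```text
pos [ 0.6811 -0.0886  0.3909] F [-0.  -0.5 -4.2] M [-0.03 -0.06 -0.01] open 0.132 t 9.05 q [ 0.32  0.83 -0.53  1.36  0.44  1.07 -0.15]
z_t [0.991 0.135 0.001] y_t [ 0.001 -0.    -1.   ] | d(m) [0.     0.0053 0.0009] turn/45 [-0.0006  0.0032  0.0002]
```

View pics/c8.png

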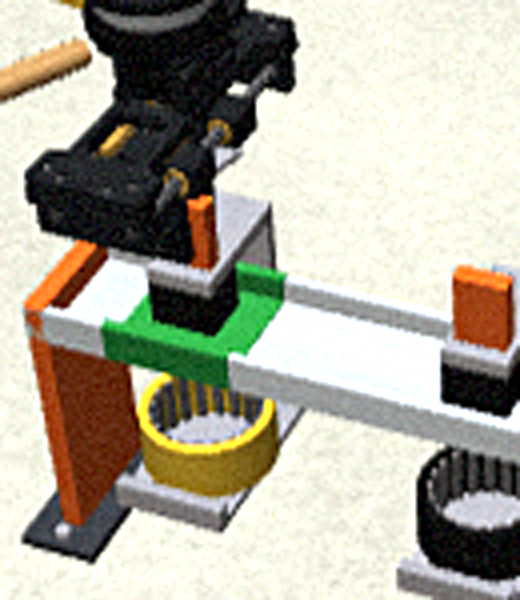

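>>> arm_command(deltas=[{"dx":0,"dy":0.001,"dz":0,"wx":0,"wy":0,"wz":0},{"dx":0,"dy":0.002,"dz":0,"wx":0,"wy":0,"wz":0},{"dx":0,"dy":0.003,"dz":0,"wx":0,"wy":0,"wz":0},{"dx":0,"dy":0.003,"dz":0,"wx":0,"wy":0,"wz":0},{"dx":0,"dy":0.003,"dz":0,"wx":0,"wy":0,"wz":0}])

```text
clock: 9.6
tool_pos: [0.6811, -0.0886, 0.3877]
eef_rot: [0.533, -0.465, 0.465, -0.533]
contact_force: [0.1, 0.8, -4.7]
opening: 0.13
```

>>> arm_command(deltas=[{"dx":0,"dy":0.001,"dz":0,"wx":0,"wy":0,"wz":0},{"dx":0,"dy":0.001,"dz":0,"wx":0,"wy":0,"wz":0},{"dx":0,"dy":0.002,"dz":0,"wx":0,"wy":0,"wz":0},{"dx":0,"dy":0.002,"dz":0,"wx":0,"wy":0,"wz":0},{"dx":0,"dy":0.002,"dz":0,"wx":0,"wy":0,"wz":0}])

```text
clock: 10.1
tool_pos: [0.6811, -0.0886, 0.3857]
eef_rot: [0.533, -0.465, 0.465, -0.533]
contact_force: [0.3, -0.0, -4.6]
opening: 0.134
```

>>> arm_command(deltas=[{"dx":0,"dy":0.0005,"dz":0,"wx":0,"wy":0,"wz":0},{"dx":0,"dy":0.001,"dz":0,"wx":0,"wy":0,"wz":0},{"dx":0,"dy":0.001,"dz":0,"wx":0,"wy":0,"wz":0},{"dx":0,"dy":0.001,"dz":0,"wx":0,"wy":0,"wz":0},{"dx":0,"dy":0.001,"dz":0,"wx":0,"wy":0,"wz":0}])

```text
clock: 10.6
tool_pos: [0.6812, -0.0887, 0.3854]
eef_rot: [-0.532, 0.465, -0.465, 0.533]
contact_force: [-2.3, -1.4, 2.6]
opening: 0.131
```

>>> arm_command(deltas=[{"dx":0,"dy":0.0005,"dz":0,"wx":0,"wy":0,"wz":0},{"dx":0,"dy":0.001,"dz":0,"wx":0,"wy":0,"wz":0},{"dx":0,"dy":0.001,"dz":0,"wx":0,"wy":0,"wz":0},{"dx":0,"dy":0.001,"dz":0,"wx":0,"wy":0,"wz":0},{"dx":0,"dy":0.001,"dz":0,"wx":0,"wy":0,"wz":0}])

```text
clock: 11.1
tool_pos: [0.6811, -0.0888, 0.3853]
eef_rot: [-0.532, 0.465, -0.466, 0.533]
contact_force: [-3.4, -0.9, 7.8]
opening: 0.134
```

>>> arm_command(deltas=[{"dx":0,"dy":-0.001,"dz":0,"wx":0,"wy":0,"wz":0},{"dx":0,"dy":-0.001,"dz":0,"wx":0,"wy":0,"wz":0},{"dx":0,"dy":-0.001,"dz":0,"wx":0,"wy":0,"wz":0},{"dx":0,"dy":-0.001,"dz":0,"wx":0,"wy":0,"wz":0},{"dx":0,"dy":-0.001,"dz":0,"wx":0,"wy":0,"wz":0}])

```text
clock: 11.6
tool_pos: [0.6812, -0.0888, 0.3853]
eef_rot: [-0.532, 0.465, -0.465, 0.533]
contact_force: [-2.6, -1.4, 5.4]
opening: 0.13
```

```bash
python3 look.py 9
```

```text
pos [ 0.6812 -0.0888  0.3853] F [-2.6 -1.4  5.4] M [-0.13  0.57  0.01] open 0.13 t 11.6 q [ 0.32  0.84 -0.53  1.37  0.45  1.06 -0.15]
z_t [0.991 0.134 0.001] y_t [ 0.001 -0.    -1.   ] | d(m) [-0.0002 -0.0003  0.0008] turn/45 [-0.0009  0.0028  0.0007]
```

View pics/c9.png

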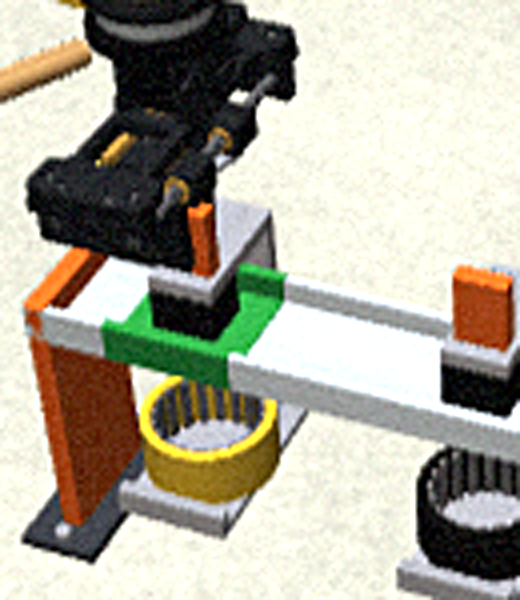

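>>> arm_command(deltas=[{"dx":0,"dy":0,"dz":0,"wx":0,"wy":0,"wz":0},{"dx":0,"dy":0,"dz":0,"wx":0,"wy":0,"wz":0},{"dx":0,"dy":0,"dz":0,"wx":0,"wy":0,"wz":0},{"dx":0,"dy":0,"dz":0,"wx":0,"wy":0,"wz":0},{"dx":0,"dy":0,"dz":0,"wx":0,"wy":0,"wz":0}], grip_force=5)

```text
clock: 12.15
tool_pos: [0.6812, -0.089, 0.3852]
eef_rot: [0.533, -0.465, 0.466, -0.532]
contact_force: [-2.4, -2.8, 5.5]
opening: 0.135
```

>>> arm_command(deltas=[{"dx":0,"dy":0,"dz":0,"wx":0,"wy":0,"wz":0},{"dx":0,"dy":0,"dz":0,"wx":0,"wy":0,"wz":0},{"dx":0,"dy":0,"dz":0,"wx":0,"wy":0,"wz":0},{"dx":0,"dy":0,"dz":0,"wx":0,"wy":0,"wz":0},{"dx":0,"dy":0,"dz":0,"wx":0,"wy":0,"wz":0}], claw=0.3)

```text
clock: 12.65
tool_pos: [0.6811, -0.0885, 0.3845]
eef_rot: [-0.533, 0.465, -0.465, 0.533]
contact_force: [-0.3, 0.2, 0.3]
opening: 0.563
```

```bash
python3 look.py 10
```

```text
pos [ 0.6811 -0.0885  0.3845] F [-0.3  0.2  0.3] M [ 0.01 -0.11 -0.01] open 0.563 t 12.65 q [ 0.32  0.84 -0.53  1.37  0.45  1.06 -0.15]
z_t [0.991 0.135 0.   ] y_t [ 0.  0. -1.] | d(m) [ 0.0001 -0.0011  0.0008] turn/45 [-0.0001  0.0035 -0.0002]
```

View pics/c10.png

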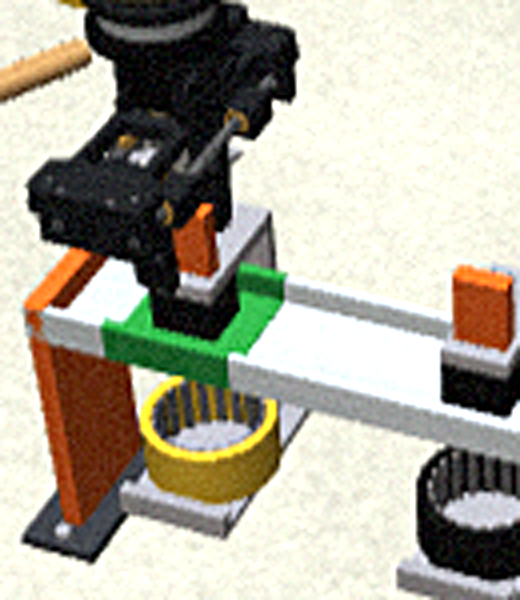

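Released, and it hangs still. Raising straight up.

>>> arm_command(deltas=[{"dx":0,"dy":-0.015,"dz":0,"wx":0,"wy":0,"wz":0},{"dx":0,"dy":-0.035,"dz":0,"wx":0,"wy":0,"wz":0},{"dx":0,"dy":-0.06,"dz":0,"wx":0,"wy":0,"wz":0},{"dx":0,"dy":-0.09,"dz":0,"wx":0,"wy":0,"wz":0},{"dx":0,"dy":-0.12,"dz":0,"wx":0,"wy":0,"wz":0}])

```text
clock: 13.2
tool_pos: [0.6809, -0.0885, 0.5071]
eef_rot: [-0.532, 0.465, -0.465, 0.533]
contact_force: [0.5, 0.0, 0.7]
opening: 0.654
```

>>> arm_command(deltas=[{"dx":0.03,"dy":0,"dz":-0.04,"wx":0,"wy":0,"wz":0},{"dx":0.06,"dy":0,"dz":-0.08,"wx":0,"wy":0,"wz":0},{"dx":0.09,"dy":0,"dz":-0.12,"wx":0,"wy":0,"wz":0},{"dx":0.12,"dy":0,"dz":-0.16,"wx":0,"wy":0,"wz":0},{"dx":0.15,"dy":0,"dz":-0.2,"wx":0,"wy":0,"wz":0}])

```text
clock: 13.7
tool_pos: [0.5016, -0.2652, 0.5061]
eef_rot: [-0.533, 0.464, -0.466, 0.533]
contact_force: [0.2, -0.0, 0.4]
opening: 0.648
```

>>> arm_command(deltas=[{"dx":0.03,"dy":0,"dz":-0.01,"wx":0,"wy":0,"wz":0},{"dx":0.06,"dy":0,"dz":-0.02,"wx":0,"wy":0,"wz":0},{"dx":0.09,"dy":0,"dz":-0.03,"wx":0,"wy":0,"wz":0},{"dx":0.1,"dy":0,"dz":-0.03,"wx":0,"wy":0,"wz":0},{"dx":0.1,"dy":0,"dz":-0.03,"wx":0,"wy":0,"wz":0}])

```text
clock: 14.2
tool_pos: [0.4868, -0.3684, 0.5052]
eef_rot: [-0.532, 0.465, -0.466, 0.532]
contact_force: [0.3, 0.7, -0.3]
opening: 0.648
```

```bash
python3 look.py 11; python3 - <<'E'
from plant import r
import cv2,numpy as np
cv2.imwrite('pics/top11.png',r.snapshot('top')[:,:,::-1])
from fit import *
t=cv2.imread('pics/top11.png');s=cv2.imread('pics/scene11.png')
P=[.6815,-.0875,np.radians(7.6),.05]
a=draw(t,'top',[],P,330,120,80,95,5,0);b=draw(s,'scene',CAR,P,180,190,80,95,5,0)
cv2.imwrite('pics/f11.png',np.hstack([a,b]))
E
```

```text
pos [ 0.4868 -0.3684  0.5052] F [ 0.3  0.7 -0.3] M [ 0.04 -0.08  0.03] open 0.648 t 14.2 q [ 0.9   0.62 -0.6   1.46  0.36  1.17  0.38]
z_t [0.991 0.132 0.001] y_t [ 0.001 -0.    -1.   ] | d(m) [-0.2517  0.1197  0.2303] turn/45 [-0.0013 -0.      0.0006]
yellow [0.4436608  0.31097867] 3.045389350540787
[[-0.3, -0.8], [-0.2, 0.7], [-0.8, 0.2], [0.4, 1.3], [-0.3, 0.6], [-0.8, 0.9], [-0.3, 0.1], [-0.4, 1.0], [-0.4, 0.6], [0.1, 0.7], [-0.5, 1.3], [-0.2, 0.4], [-0.8, 1.1], [-0.1, 1.6], [0.3, 0.8]]
station [ 0.6808052  -0.08749118  0.13193003 -0.07845349  0.29860966  0.29410149
 -0.07857105] 7.559033799751282
[[-0.8, 1.0], [-1.4, 1.1], [-0.3, 1.5], [0.0, 0.4], [0.8, -0.4], [0.3, -0.4], [0.3, 0.2], [0.9, -0.3], [-0.2, 0.9], [0.0, -0.0], [0.3, 1.3], [0.8, 1.6], [0.0, 0.2], [-0.0, -0.1]]
```

View pics/f11.png

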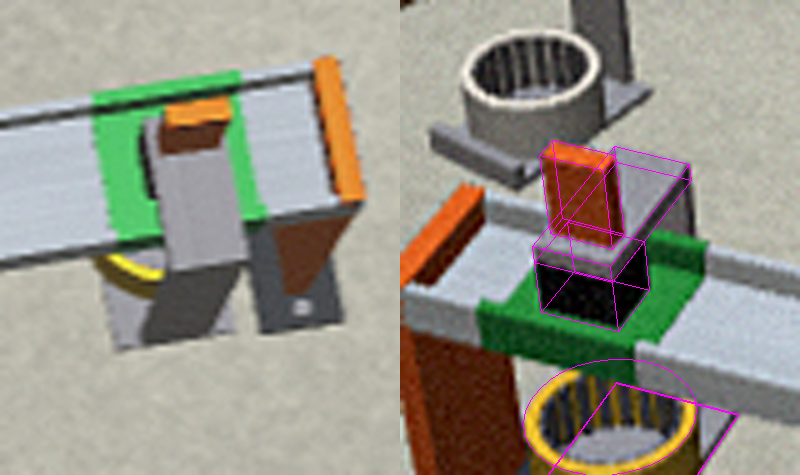

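View pics/scene11.png

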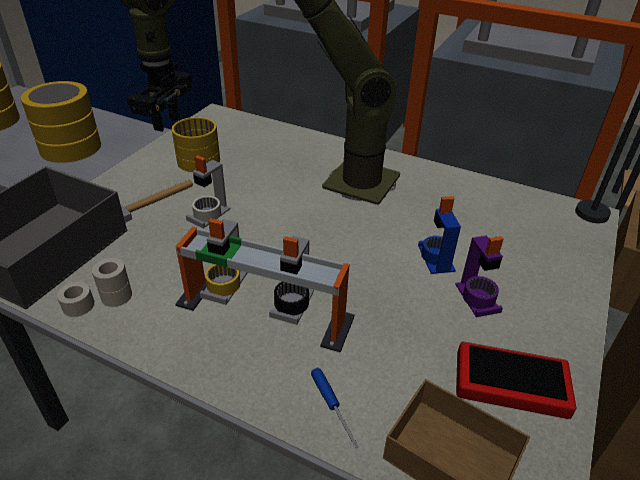

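View pics/top11.png

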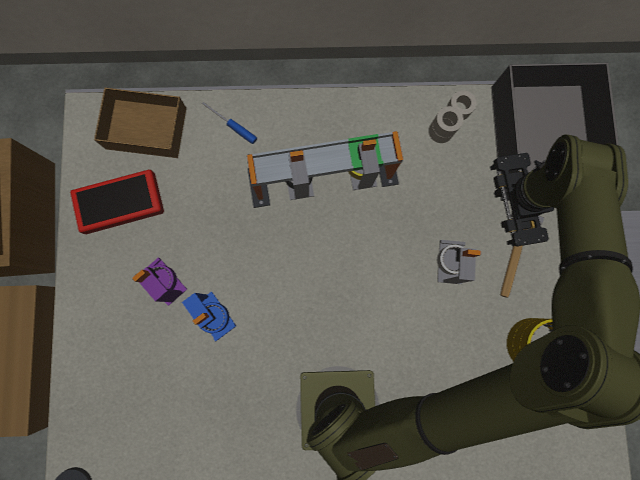

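```bash
python3 -c "
from plant import r
print(r.finish_job())"
```

```text
the job is handed in; nothing more can be done
None
```

The yellow-sleeved carrier now hangs on the track at the green band, and I handed the job in at about 14 s of the 42 s allowed.

I gripped it by the orange fin, lifted it and brought it in from the front with the hook over the front lip. I then lowered it in 1 to 3 mm steps until the force showed the track had taken its weight. After easing the grip and opening the fingers I raised the arm straight up and moved it clear.

**Final position:** In the last pictures the carrier's outline matches a model of the seated pose to about 1–2 pixels. The shoe is inside the green band, clear of both lips, and the carrier is upright and square to the track within my fit. I estimate the track's direction is known to about half a degree.

**Neighbours and forces:** The white and black carriers look unmoved. The highest wrist force I saw was about 9 N, read at the end of each move, and the gripper was touching nothing when I handed in.

**Disagreements:**
- The top camera's points sat about 1.5 pixels (3 mm) off my fitted poses, so I went mainly by the scene camera.
- The in-hand offset along the track came out between 0 and 4 mm, because that picture was taken while the arm was still settling. I used 2 mm, and the clearance inside the band is about 20 mm either way.

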